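# Change the air supply over from the red valve to the blue valve

### The arm

A 7-joint arm with a two-finger parallel gripper is mounted at the origin on the work surface. World frame = base frame: x ahead of the robot, y to its left, z up, the work surface at z = 0. Lengths are in m, angles in rad, forces in N, time in s.
With the tool pointing down it reaches from about 0.4 to 0.9 m from the base axis. Payload 5.5 kg.
Tool frame: the origin (TCP) lies at the very end of the fingers, on their centre line; the grasp point (between the pads) lies 19 mm behind it; z points along the fingers, y is the line along which they close (so a half turn about z gives the same grasp; the last joint's range is limited). The gripper opens to 92 mm and grips with 3 to 60 N. Pads are 19 mm wide; open, the fingers measure 130 mm over their backs; the gripper's body (75 mm by 190 mm) begins 47 mm behind the grasp point.
Start: joints at [1.549, 0.501, -0.427, 1.55, 0.221, 1.138, -0.21], TCP at [0.183, -0.624, 0.227] pointing down, gripper open.
Joint ranges: [-2.88, 2.88], [-0.31, 2.03], [-1.54, 1.56], [0.2, 2.42], [-1.41, 4.55], [0.19, 2.02], [-2.57, 2.57]. Speed limits (rad/s): [2.57, 2.57, 3.14, 3.14, 3.14, 3.14, 3.14].

### API

Orientations are given as [roll, pitch, yaw] about the fixed x, y, z axes, in that order (R = Rz(yaw) Ry(pitch) Rx(roll)).
In Python, from rig import arm, imaging gives the robot as it stands. The module is installed in compiled form; this text tells all that it offers.
- The arm moves only by the tool move_arm, never from a script. Its argument "series" is a list of rows, each a list of 2 entries, a list of its own where there are three numbers: the shift along the tool's x, y, z in mm, then the turn about the tool's z in degrees. A call has 1 to 20 rows; each row is the pose to reach, as a shift and turn from the pose commanded when the call began, along the tool's axes at that moment; what a row does not reach only later rows make up. A row lasts 1/12 s, in which the tool goes at most 41.7 mm and 7.16 degrees, less where a joint would pass 70% of its speed; a pose out of reach is approached as far as the arm can. A call with a gripper value outside its range is refused whole. "grip" is the opening, from -1 (shut) to 1 (fully open), so that 0 is half open, set as the call begins (left out, the last holds). The fingers move at their own pace and stop on an object; "squeeze" is the grip in N (left out, the last holds). Time passes only in rows, so rows that repeat a pose let the fingers close. It gives the time, the measured TCP pose, the force, the opening and the grip force at its end, in the units of the state.
- arm.get_state(): the state, without advancing time (a new reading comes with each control period).
- imaging.grab_frame(name): name is "side" or "top"; returns the picture (480x640x3 uint8, red, green, blue); there is no depth.
- imaging.camera_model(name): a dict with "fx", "fy", "cx", "cy" (pixels), "dist_coeffs" ([k1, k2, p1, p2, k3] as OpenCV has them; the pictures are not rectified), "R" (3x3) and "t" (3): a world point X has camera coordinates R X + t. Camera axes: x right, y down, z forward; pixel columns grow to the right and rows downward; lengths in m; the calibration is good to about 2 mm. A picture is of the moment at which its call begins. camera_model takes no time and is no camera call.
- arm.sign_off(): hands the job in; it is judged then, once.
The state is a dict: "t": time; "q": joint angles; "qd": joint speeds; "effort": joint torques, N m; "tool_pos": TCP position; "tcp_rot": TCP orientation; "ft_force": force on the tool from outside, world axes, zero at the start; "moment": the same for the moment, N m; "finger_gap": finger opening in m; "grasp_force": force on a finger pad.
Only numpy, scipy, OpenCV 4.12 (cv2) and the standard library are available. Lean on these libraries where they do the work, as an engineer would, in place of code of your own. Each camera call takes 0.05 s, during which the arm holds its last target. There are 200 camera calls.

### The job

The compressed air on this bench has to go over from the red circuit to the blue one: push the red valve's knob fully home first, and only then pull the blue valve's knob fully out, so that the two are never open together. Leave the yellow valve open as it is, and do not shove the other things on the bench about.

Things in the scene. Friction and masses are not known exactly. Their poses are not given: they have to be found in the camera images.
- red_head (a point): Centre of the red knob head, moving with it: a round red disc 40 mm across, 16 mm thick (8 mm each side of this point), on a bare steel stem 10 mm thick, level, 70 mm above the bench. The point's own +x points along the stem into the valve block (push home); -x is straight out (pull). Stem bare behind the head: 40 mm up to the block when home, 70 mm when out.
- red_valve: The red valve's aluminium block, bolted down: 60 x 60 mm, 92 mm tall, red strip on top and a small detent pin up to 105 mm; 90 x 80 mm foot. Origin under the block's centre; its -x side carries the knob, whose head centre is 78 mm out along -x when home, 108 mm when out. Two thin pipes stand up to 75 mm behind the centre (+x), 65 mm high.
- red_knob (a joint): Stroke of the red knob in m: 0 = fully home (shut), 0.030 = fully out (open). A spring detent holds either end: it takes up to about 8 N to move the knob off an end, and past half stroke (0.015) it snaps on by itself to the other end, where there is a hard stop. Red starts pulled fully out (open).
- blue_head (a point): Centre of the blue knob head, moving with it: a round blue disc 40 mm across, 16 mm thick (8 mm each side of this point), on a bare steel stem 10 mm thick, level, 70 mm above the bench. The point's own +x points along the stem into the valve block (push home); -x is straight out (pull). Stem bare behind the head: 40 mm up to the block when home, 70 mm when out.
- blue_valve: The blue valve's aluminium block, bolted down: 60 x 60 mm, 92 mm tall, blue strip on top and a small detent pin up to 105 mm; 90 x 80 mm foot. Origin under the block's centre; its -x side carries the knob, whose head centre is 78 mm out along -x when home, 108 mm when out. Two thin pipes stand up to 75 mm behind the centre (+x), 65 mm high.
- blue_knob (a joint): Stroke of the blue knob in m: 0 = fully home (shut), 0.030 = fully out (open). A spring detent holds either end: it takes up to about 8 N to move the knob off an end, and past half stroke (0.015) it snaps on by itself to the other end, where there is a hard stop. Blue starts fully home (shut).
- yellow_head (a point): Centre of the yellow knob head, moving with it: a round yellow disc 40 mm across, 16 mm thick (8 mm each side of this point), on a bare steel stem 10 mm thick, level, 70 mm above the bench. The point's own +x points along the stem into the valve block (push home); -x is straight out (pull). Stem bare behind the head: 40 mm up to the block when home, 70 mm when out.
- yellow_valve: The yellow valve's aluminium block, bolted down: 60 x 60 mm, 92 mm tall, yellow strip on top and a small detent pin up to 105 mm; 90 x 80 mm foot. Origin under the block's centre; its -x side carries the knob, whose head centre is 78 mm out along -x when home, 108 mm when out. Two thin pipes stand up to 75 mm behind the centre (+x), 65 mm high.
- yellow_knob (a joint): Stroke of the yellow knob in m: 0 = fully home (shut), 0.030 = fully out (open). A spring detent holds either end: it takes up to about 8 N to move the knob off an end, and past half stroke (0.015) it snaps on by itself to the other end, where there is a hard stop. Yellow starts pulled fully out (open).
- wood_block: Bystander, loose: wooden offcut, 45 x 100 x 30 mm tall; origin at the centre of its underside. To be left in place.
- wrench: Bystander, loose: steel wrench 180 mm long, 8 mm thick, lying flat; origin at the centre of its underside. To be left in place.
- screwdriver: Bystander, loose: screwdriver with orange handle, 200 mm long, 26 mm thick, lying; origin at the centre of its underside. To be left in place.
- tape_measure: Bystander, loose: yellow tape measure, 70 x 40 x 60 mm tall; origin at the centre of its underside. To be left in place.
- motor: Bystander, loose: small grey motor on a plate, 60 x 36 x 34 mm tall, standing between two valves; origin at the centre of its underside. To be left in place.
- coupling: Bystander, loose: brass and steel hose coupling, 36 mm wide, 34 mm tall, standing between two valves; origin at the centre of its underside. To be left in place.
- hammer: Bystander, loose: hammer, 260 mm long, about 26 mm thick, lying; origin at the centre of its underside. To be left in place.
- spray_can: Bystander, loose: white spray can, 60 mm wide, 170 mm tall, standing; origin at the centre of its underside. To be left in place.

How it is judged:
By the outcome, as a careful person would: the job done as asked, in the order asked, and still so for the second after the job is handed in, with the robot touching nothing.
It also fails if it takes over 42 s, if anything falls off the work surface, if the arm or the gripper's body presses on something with over 40 N, if the wrist force passes 120 N, or if a joint passes its speed limit or range.

## Working session

There is one attempt and no reset: what is moved stays moved. The work goes in short steps, Python scripts to look and compute and a tool call to move; the robot and the scene stay as the last step left them, time stands still between calls to the robot, and variables do not carry over. Pictures are saved under pics/ and viewed, at most 10 in all, crops included, and the job is handed in when it is done.

Besides the shell and the picture viewer there is one more tool, called after "Call:" as name(argument=value, ...), one argument or row to a line, values as JSON. move_arm: Moves the arm, as the interface text tells. Its arguments: {"type":"object","properties":{"series":{"type":"array","items":{"type":"array"}},"grip":{"type":"number"},"squeeze":{"type":"number"}},"required":["series"]}

```bash
mkdir -p pics; python3 - <<'E'
from rig import arm, imaging
import cv2
for n in ("side","top"):
    cv2.imwrite(f"pics/{n}0.png",imaging.grab_frame(n)[:,:,::-1])
    m=imaging.camera_model(n); print(n,m)
s=arm.get_state(); print(s)
E
```

```text
side {'fx': 585.3736555402672, 'fy': 585.3736555402672, 'cx': 320.88600521252255, 'cy': 243.52943534007957, 'dist_coeffs': array([-0.13500425,  0.        ,  0.        ,  0.        ,  0.        ]), 'R': array([[-0.97530278, -0.22080706, -0.00535926],
       [-0.15966678,  0.72159705, -0.67364992],
       [ 0.15261389, -0.65615695, -0.73903116]]), 't': array([0.51245452, 0.1472748 , 1.25903215])}
top {'fx': 471.3774847167431, 'fy': 471.3774847167431, 'cx': 313.11471628736643, 'cy': 242.0387020894176, 'dist_coeffs': array([-0.02083531,  0.        ,  0.        ,  0.        ,  0.        ]), 'R': array([[-0.00846108, -0.99994088,  0.00682926],
       [-0.99765457,  0.00797743, -0.0679832 ],
       [ 0.0679247 , -0.00738845, -0.99766309]]), 't': array([0.00504276, 0.53472354, 1.16990224])}
{'t': 0.1, 'q': array([ 1.54923774,  0.50173301, -0.42678989,  1.55130498,  0.22077795,
        1.13831801, -0.21029325]), 'qd': array([ 0.00024758, -0.0019435 , -0.00049759, -0.00285704, -0.00081266,
        0.00026011,  0.00035584]), 'effort': array([-1.06858369e-02, -5.67878330e+01, -5.83847970e+00, -2.79921269e+01,
       -6.90748519e-02,  2.40849081e-02,  3.85236930e-06]), 'tool_pos': array([ 0.18238514, -0.62324607,  0.22581058]), 'tcp_rot': array([-3.13987559e+00, -6.79053949e-05,  2.84780846e-01]), 'ft_force': array([-0.23844754,  0.53945471,  0.62306474]), 'moment': array([ 0.03456224, -0.01137168,  0.00095932]), 'grasp_force': 0.0, 'finger_gap': 0.0922091036644939}
```

View pics/side0.png

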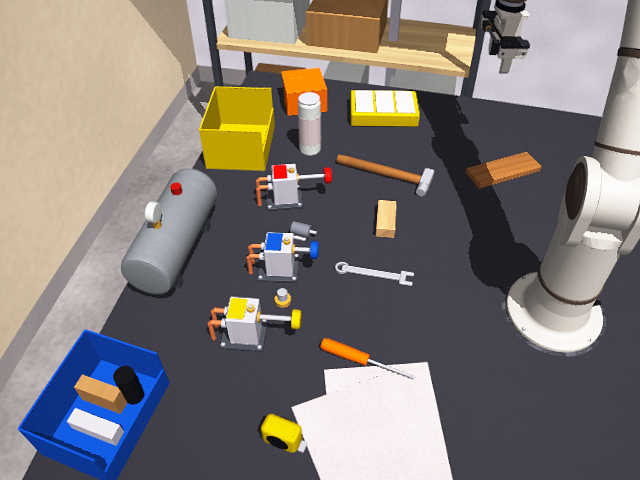

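View pics/top0.png

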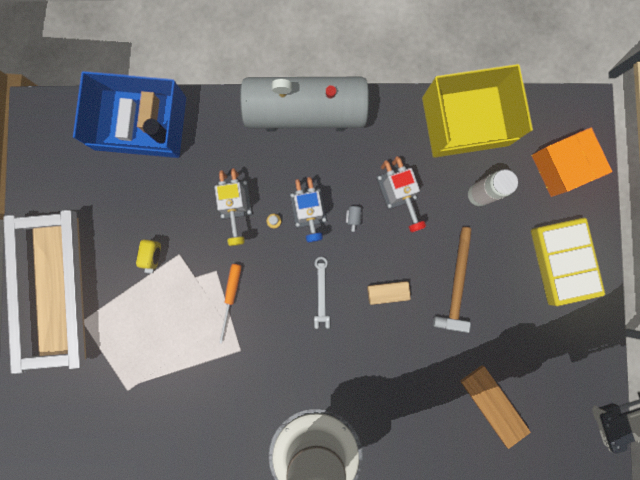

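```bash
cat > h.py <<'E'
import cv2, numpy as np
from rig import arm, imaging
from scipy.spatial.transform import Rotation as Ro
def ray(n,p):
    m=imaging.camera_model(n); K=np.array([[m['fx'],0,m['cx']],[0,m['fy'],m['cy']],[0,0,1]])
    u=cv2.undistortPoints(np.array([[p]],float),K,m['dist_coeffs'])[0,0]
    d=m['R'].T@np.array([u[0],u[1],1]); return -m['R'].T@m['t'], d/np.linalg.norm(d)
def onplane(n,p,z):
    c,d=ray(n,p); return c+d*(z-c[2])/d[2]
def tri(ps,pt):
    a,d=ray('side',ps); b,e=ray('top',pt)
    s=np.linalg.lstsq(np.c_[d,-e],b-a,rcond=None)[0]
    p,q=a+d*s[0],b+e*s[1]; return (p+q)/2, np.linalg.norm(p-q)
HUE={'red':[(0,6),(174,180)],'blue':[(105,125)],'yellow':[(24,34)]}
def blobs(img,col,box):
    x0,y0,x1,y1=box; h=cv2.cvtColor(img[y0:y1,x0:x1],cv2.COLOR_RGB2HSV)
    m=np.zeros(h.shape[:2],np.uint8)
    for a,b in HUE[col]: m|=cv2.inRange(h,(a,170,60),(b,255,255))
    n,l,st,ce=cv2.connectedComponentsWithStats(m)
    return sorted([(int(st[i,4]),(ce[i]+[x0,y0]).round(1).tolist(),(st[i,:4]+[x0,y0,0,0]).tolist()) for i in range(1,n) if st[i,4]>15],reverse=True)[:2]
BOX={'red':{'side':(262,155,340,215),'top':(370,150,435,240)},
     'blue':{'side':(245,220,325,285),'top':(285,170,335,248)},
     'yellow':{'side':(205,285,310,350),'top':(205,165,255,250)}}
def measure(cols=HUE):
    im={n:imaging.grab_frame(n) for n in('side','top')}; out={}
    for c in cols:
        B={n:blobs(im[n],c,BOX[c][n]) for n in im}
        S=sorted(B['side'],key=lambda b:b[1][0]); T=sorted(B['top'],key=lambda b:b[1][1])
        strip,head=[tri(S[i][1],T[i][1]) for i in(0,1)]
        out[c]=(strip[0],head[0]); v=strip[0]-head[0]
        print(c,S,T,'\n  strip',strip[0].round(4),'head',head[0].round(4),'miss',round(strip[1],4),round(head[1],4),'dist',np.hypot(*v[:2]).round(4),'yaw',np.degrees(np.arctan2(v[1],v[0])).round(2))
    return out
def shift(goal,yawdeg):
    s=arm.get_state(); R=Ro.from_euler('xyz',s['tcp_rot']).as_matrix()
    y=np.degrees(s['tcp_rot'][2])
    print('pos',s['tool_pos'].round(4),'yaw',y.round(2),'shift mm',(R.T@(np.array(goal)-s['tool_pos'])*1000).round(1),'turn',round(-(yawdeg-y),2),'t',s['t'])
E
python3 - <<'E'
from h import *
measure()
for n,p in dict(can=(505,181),hammer_head=(452,324),hammer_end=(465,230),motor=(355,216)).items(): print(n,onplane('top',p,.17 if n=='can' else .03).round(3))
E
```

```text
red [(167, [279.7, 171.4], [274, 165, 13, 14]), (109, [327.6, 174.6], [324, 167, 8, 16])] [(229, [402.2, 179.0], [392, 171, 21, 17]), (96, [417.1, 226.2], [410, 221, 15, 11])] 
  strip [ 0.6779 -0.2131  0.0929] head [ 0.5662 -0.2511  0.0709] miss 0.002 0.0028 dist 0.118 yaw 18.82
blue [(246, [273.7, 241.2], [266, 233, 17, 18]), (140, [313.7, 249.4], [310, 241, 9, 18])] [(216, [307.2, 200.2], [298, 193, 20, 15]), (86, [313.4, 237.3], [307, 234, 14, 8])] 
  strip [0.6284 0.0142 0.0927] head [5.419e-01 1.000e-04 7.120e-02] miss 0.0021 0.0013 dist 0.0876 yaw 9.25
yellow [(325, [236.6, 308.1], [227, 298, 20, 21]), (175, [295.6, 318.6], [291, 309, 10, 20])] [(230, [227.5, 191.4], [218, 185, 20, 14]), (89, [235.3, 240.9], [228, 238, 16, 7])] 
  strip [0.6512 0.2037 0.0924] head [0.5348 0.1882 0.0713] miss 0.0017 0.0012 dist 0.1175 yaw 7.59
can [ 0.658 -0.428  0.17 ]
hammer_head [ 0.328 -0.342  0.03 ]
hammer_end [ 0.561 -0.381  0.03 ]
motor [ 0.599 -0.105  0.03 ]
```

```bash
python3 - <<'E'
from h import *
shift((.5236,-.2656,.227),18.8)
E
```

```text
pos [ 0.1825 -0.6234  0.226 ] yaw 16.32 shift mm [ 427.9 -247.5   -0.6] turn -2.48 t 0.2
```

Call:
move_arm(
  series=[
    [[12,-7,0],0],
    [[36,-21,0],-0.5],
    [[65,-38,0],-1],
    [[95,-55,0],-1],
    [[125,-72,0],-1],
    [[155,-90,0],-1.5],
    [[185,-107,0],-1.5],
    [[215,-124,0],-2],
    [[245,-142,0],-2],
    [[275,-159,0],-2.5],
    [[305,-176,0],-2.5],
    [[335,-194,0],-2.5],
    [[362,-209,0],-2.5],
    [[388,-224,0],-2.5],
    [[408,-236,0],-2.5],
    [[420,-243,0],-2.5],
    [[428,-247.5,0],-2.5],
    [[428,-247.5,0],-2.5],
  ],
  grip=-1,
  squeeze=10,
)

```text
t: 1.7
tool_pos: [0.5254, -0.2628, 0.2269]
tcp_rot: [-3.141, -0.001, 0.333]
ft_force: [-0.1, 0.3, -0.2]
finger_gap: 0.0004
grasp_force: 0.0
```

```bash
python3 - <<'E'
from h import *
shift((.5236,-.2656,.055),18.8); print(arm.get_state()['finger_gap'])
E
```

```text
pos [ 0.5254 -0.2628  0.2269] yaw 19.07 shift mm [ -2.8   2.2 171.9] turn 0.27 t 1.7
0.0004450024485406918
```

Call:
move_arm(
  series=[
    [[0,1,10],0],
    [[-2,2,35],0],
    [[-2,2,65],0],
    [[-2,2,95],0],
    [[-2,2,125],0],
    [[-2,2,150],0],
    [[-2,2,165],0],
    [[-2,2,172],0],
    [[-2,2,172],0],
    [[-2,2,172],0],
  ],
)

```text
t: 2.53
tool_pos: [0.5222, -0.2695, 0.0547]
tcp_rot: [3.142, 0.0, 0.327]
ft_force: [0.1, 0.1, -0.3]
finger_gap: 0.0007
grasp_force: 0.0
```

```bash
python3 - <<'E'
from h import *
shift((.5662,-.2511,.055),18.8)
a,b=imaging.grab_frame('side'),imaging.grab_frame('top')
f=lambda i,x,y:cv2.resize(i[y:y+150,x:x+200],(800,600))[:,:,::-1]
cv2.imwrite('pics/c1.png',cv2.resize(cv2.vconcat([f(a,250,110),f(b,340,150)]),(400,600)))
E
```

```text
pos [ 0.5222 -0.2695  0.0547] yaw 18.74 shift mm [47.6 -3.3 -0.3] turn -0.06 t 2.5333
```

View pics/c1.png

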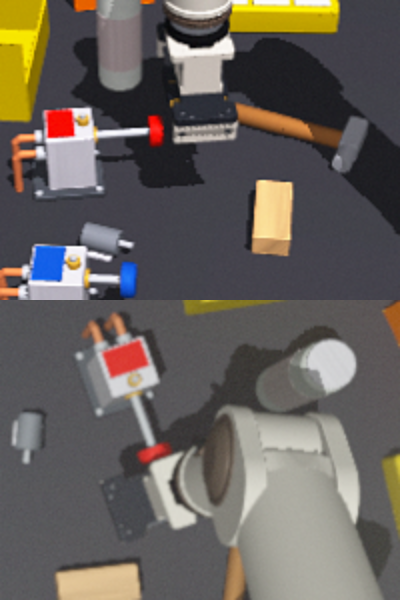

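```bash
python3 - <<'E'
from h import *
a=imaging.grab_frame('side')
cv2.imwrite('pics/s2.png',cv2.resize(a[0:240,240:560],(800,600))[:,:,::-1])
print(arm.get_state()['q'])
E
```

```text
[ 0.81415228  0.6315228  -0.50634227  1.82705598  0.41662813  0.78736362
 -1.15151405]
```

View pics/s2.png

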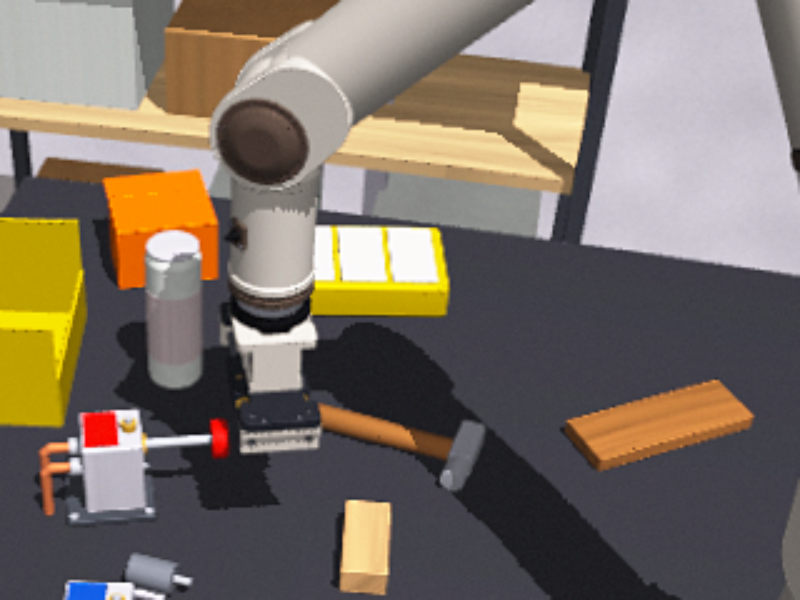

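Call:
move_arm(
  series=[
    [[6,-3,0],0],
    [[14,-3,0],0],
    [[20,-3,0],0],
    [[25,-3,0],0],
    [[30,-3,0],0],
    [[35,-3,0],0],
    [[40,-3,0],0],
    [[43,-3,0],0],
    [[46,-3,0],0],
    [[48,-3,0],0],
    [[48,-3,0],0],
  ],
)

```text
t: 3.6
tool_pos: [0.5684, -0.2495, 0.0549]
tcp_rot: [3.141, -0.002, 0.329]
ft_force: [0.5, -0.4, 1.1]
finger_gap: 0.0004
grasp_force: 0.0
```

```bash
python3 - <<'E'
from h import *
measure(['red'])
E
```

```text
Traceback (most recent call last):
  File "h.py", line 29, in measure
    strip,head=[tri(S[i][1],T[i][1]) for i in(0,1)]
                            ~^^^
IndexError: list index out of range
```

Call:
move_arm(
  series=[
    [[3,0,0],0],
    [[6,0,0],0],
    [[9,0,0],0],
    [[11,0,0],0],
    [[12,0,0],0],
    [[12,0,0],0],
  ],
)

```text
t: 4.2
tool_pos: [0.5772, -0.2468, 0.0546]
tcp_rot: [-3.141, 0.003, 0.328]
ft_force: [-4.4, -0.4, 3.3]
finger_gap: 0.0007
grasp_force: 2.3
```

```bash
python3 - <<'E'
from h import *
im=imaging.grab_frame('side'); B=blobs(im,'red',BOX['red']['side']); print(B, [onplane('side',b[1],z).round(4) for b,z in zip(B,(.093,.071))])
E
```

```text
[(168, [279.7, 171.3], [274, 165, 13, 14])] [array([ 0.6769, -0.2133,  0.093 ])]
```

Call:
move_arm(
  series=[
    [[1,0,0],0],
    [[2,0,0],0],
    [[3,0,0],0],
    [[3,0,0],0],
    [[3,0,0],0],
  ],
)

```text
t: 4.67
tool_pos: [0.5772, -0.2469, 0.0544]
tcp_rot: [-3.14, 0.007, 0.327]
ft_force: [-12.2, -1.6, 8.8]
finger_gap: 0.0003
grasp_force: 6.0
```

Call:
move_arm(
  series=[
    [[-6,0,0],0],
    [[-16,0,0],0],
    [[-30,0,0],0],
    [[-45,0,0],0],
    [[-60,0,-10],0],
    [[-65,0,-35],0],
    [[-68,0,-65],0],
    [[-70,0,-95],0],
    [[-70,0,-125],0],
    [[-70,0,-145],0],
    [[-70,0,-150],0],
    [[-70,0,-150],0],
  ],
)

```text
t: 5.67
tool_pos: [0.5164, -0.2685, 0.2066]
tcp_rot: [3.138, -0.003, 0.328]
ft_force: [-1.0, 0.6, -0.2]
finger_gap: 0.0004
grasp_force: 0.0
```

```bash
python3 - <<'E'
from h import *
im=imaging.grab_frame('side'); B=blobs(im,'red',BOX['red']['side']); print(B, [onplane('side',b[1],z).round(4) for b,z in zip(B,(.093,.071))])
E
python3 - <<'E'
from h import *
m=measure(['blue'])['blue']
for k in (9.25,):
    u=np.array([np.cos(np.radians(k)),np.sin(np.radians(k)),0]); g=m[1]+28*u/1000; g[2]=.2; print(g); shift(g,k)
E
```

```text
[(168, [279.7, 171.3], [274, 165, 13, 14]), (114, [315.6, 175.4], [312, 168, 8, 16])] [array([ 0.6769, -0.2133,  0.093 ]), array([ 0.5933, -0.2418,  0.071 ])]
blue [(245, [273.7, 241.3], [266, 233, 17, 18]), (138, [313.7, 249.5], [310, 241, 9, 18])] [(215, [307.2, 200.2], [298, 193, 20, 15]), (89, [313.6, 237.2], [307, 233, 14, 9])] 
  strip [0.6284 0.0142 0.0923] head [ 5.421e-01 -4.000e-04  7.030e-02] miss 0.0021 0.0015 dist 0.0875 yaw 9.59
[0.56977131 0.00413933 0.2       ]
pos [ 0.514  -0.2676  0.2031] yaw 18.82 shift mm [ 140.5 -239.3    3.3] turn 9.57 t 5.8167
```

Call:
move_arm(
  series=[
    [[6,-10,0],0],
    [[18,-31,0],1],
    [[33,-56,0],2],
    [[48,-82,0],3],
    [[63,-107,0],4],
    [[78,-133,0],5],
    [[93,-158,0],6.5],
    [[107,-182,0],8],
    [[120,-204,0],9],
    [[131,-223,0],9.5],
    [[138,-235,0],9.5],
    [[140.5,-239.5,0],9.5],
    [[140.5,-239.5,0],9.5],
    [[140.5,-239.5,0],9.5],
  ],
  grip=0.2,
)

```text
t: 6.98
tool_pos: [0.5701, 0.0038, 0.2038]
tcp_rot: [-3.142, 0.002, 0.163]
ft_force: [0.0, -0.4, -0.2]
finger_gap: 0.055
grasp_force: 0.0
```

```bash
python3 - <<'E'
from h import *
shift((.5698,.004,.055),9.4); print(arm.get_state()['finger_gap'])
E
```

```text
pos [0.5701 0.0038 0.2038] yaw 9.34 shift mm [-1.000e-01 -3.000e-01  1.488e+02] turn -0.06 t 6.9833
0.05503870687153257
```

Call:
move_arm(
  series=[
    [[0,0,8],0],
    [[0,0,28],0],
    [[0,0,50],0],
    [[0,0,72],0],
    [[0,0,90],0],
    [[0,0,105],0],
    [[0,0,118],0],
    [[0,0,130],0],
    [[0,0,140],0],
    [[0,0,146],0],
    [[0,0,148],0],
    [[0,0,148],0],
  ],
)

```text
t: 7.98
tool_pos: [0.5707, 0.0041, 0.0565]
tcp_rot: [-3.141, 0.0, 0.163]
ft_force: [-0.5, 0.5, -0.1]
finger_gap: 0.0551
grasp_force: 0.0
```

Call:
move_arm(
  series=[
    [[0,0,0],0],
    [[0,0,0],0],
    [[0,0,0],0],
    [[0,0,0],0],
    [[0,0,0],0],
    [[0,0,0],0],
  ],
  grip=-1,
  squeeze=25,
)

```text
t: 8.48
tool_pos: [0.5709, 0.004, 0.057]
tcp_rot: [3.141, -0.0, 0.163]
ft_force: [0.7, -0.1, -0.0]
finger_gap: 0.0196
grasp_force: 0.0
```

Call:
move_arm(
  series=[
    [[0,0,0],0],
    [[0,0,0],0],
    [[0,0,0],0],
    [[0,0,0],0],
  ],
)

```text
t: 8.82
tool_pos: [0.5708, 0.0045, 0.0568]
tcp_rot: [-3.141, -0.0, 0.163]
ft_force: [-0.9, 1.1, 2.7]
finger_gap: 0.0089
grasp_force: 25.0
```

Stem gripped (gap 9 mm). Pull out along −x.

Call:
move_arm(
  series=[
    [[-2,0,0],0],
    [[-5,0,0],0],
    [[-8,0,0],0],
    [[-12,0,0],0],
    [[-16,0,0],0],
    [[-20,0,0],0],
    [[-24,0,0],0],
    [[-27,0,0],0],
    [[-29,0,0],0],
    [[-30,0,0],0],
    [[-30,0,0],0],
  ],
)

```text
t: 9.73
tool_pos: [0.5411, -0.0006, 0.0568]
tcp_rot: [-3.141, -0.0, 0.163]
ft_force: [1.3, 1.6, 0.4]
finger_gap: 0.0088
grasp_force: 25.0
```

Call:
move_arm(
  series=[
    [[-1,0,0],0],
    [[-2,0,0],0],
    [[-3,0,0],0],
    [[-3,0,0],0],
  ],
)

```text
t: 10.07
tool_pos: [0.5411, -0.0007, 0.0569]
tcp_rot: [-3.141, -0.006, 0.163]
ft_force: [7.8, 2.9, -8.6]
finger_gap: 0.0094
grasp_force: 25.0
```

Hard stop reached. Relax the command, release, and rise.

Call:
move_arm(
  series=[
    [[3,0,0],0],
    [[3,0,0],0],
    [[3,0,0],0],
    [[3,0,0],0],
    [[3,0,0],0],
    [[3,0,0],0],
    [[3,0,0],0],
    [[3,0,0],0],
    [[3,0,0],0],
    [[3,0,0],0],
  ],
  grip=0.2,
)

```text
t: 10.9
tool_pos: [0.5411, -0.0008, 0.0568]
tcp_rot: [3.142, -0.0, 0.163]
ft_force: [0.9, -0.3, -0.4]
finger_gap: 0.0551
grasp_force: 0.0
```

Call:
move_arm(
  series=[
    [[0,0,-8],0],
    [[0,0,-28],0],
    [[0,0,-55],0],
    [[0,0,-85],0],
    [[0,0,-115],0],
    [[0,0,-140],0],
    [[-15,0,-160],0],
    [[-40,0,-170],0],
    [[-70,0,-175],0],
    [[-90,0,-180],0],
    [[-100,0,-180],0],
    [[-100,0,-180],0],
    [[-100,0,-180],0],
  ],
)

```text
t: 11.98
tool_pos: [0.4431, -0.0173, 0.2372]
tcp_rot: [3.14, -0.002, 0.162]
ft_force: [0.4, -0.0, -0.2]
finger_gap: 0.0547
grasp_force: 0.0
```

```bash
python3 - <<'E'
from h import *
im=imaging.grab_frame('side')
for c in HUE:
    B=sorted(blobs(im,c,BOX[c]['side']),key=lambda b:b[1][0]); P=[onplane('side',b[1],z) for b,z in zip(B,(.093,.071))]
    print(c,B,np.linalg.norm((P[0]-P[1])[:2]).round(4) if len(P)>1 else '')
cv2.imwrite('pics/end.png',im[:,:,::-1])
s=arm.get_state(); print(s['t'],s['tool_pos'],s['finger_gap'])
E
```

```text
red [(169, [279.8, 171.3], [274, 165, 13, 14]), (100, [315.3, 175.6], [312, 168, 8, 16])] 0.0873
blue [(245, [273.7, 241.3], [266, 233, 17, 18]), (17, [324.0, 250.0], [324, 242, 1, 17])] 0.1099
yellow [(325, [236.6, 308.1], [227, 298, 20, 21]), (177, [295.6, 318.7], [291, 309, 10, 20])] 0.117
12.0333 [ 0.44359736 -0.01698187  0.23710859] 0.05507730367418296
```

View pics/end.png

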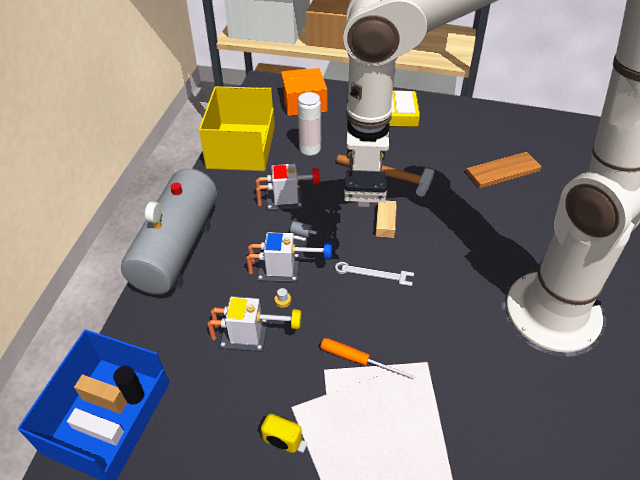

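Red's head is in at (316,176), blue's is out at (328,251), yellow's is unchanged at (296,319), and the loose things have not moved. The blue mask was cut off at its box edge, so I'll measure it again and then hand in.

```bash
python3 - <<'E'
from h import *
im=imaging.grab_frame('side'); B=sorted(blobs(im,'blue',(245,220,345,285)),key=lambda b:b[1][0])
P=[onplane('side',b[1],z) for b,z in zip(B,(.093,.071))]; d=np.linalg.norm((P[0]-P[1])[:2]); print(B,d)
if d>.115: print(arm.sign_off())
E
```

```text
[(247, [273.8, 241.2], [266, 233, 17, 18]), (139, [327.4, 249.7], [324, 241, 8, 18])] 0.11713567166917092
the job is handed in; nothing more can be done
None
```

The job is handed in at about 12 s of the 42 s limit: the red valve was pushed home to its stop first, then the blue one pulled out to its stop, with yellow still open and, in the last side-camera picture, no loose items moved.

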